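Hold the bearing ball up to the magnifier lamp

TASK

Set up the bench magnifier by pressing its keys one at a time: green (on), then blue (daylight), then white (brighter), leaving the red dimmer key alone. Then pick up the blue bearing tray (it has a wooden rib to carry it by), carry it flat enough that the steel ball and brass ring stay in their pockets, and finish holding it in the air, level and still, with the ball at the lamp's working point, 170 mm straight out from the middle of the lens, so that I can look it over from the far side; do not put it down or let go. Do not touch the lamp head or shift the cup, glue bottle or spanner.

Things in the scene. Friction and masses are not known exactly. Their poses are not given: they have to be found in the camera images.
- lamp: bench magnifier lamp, fixed. White base plate 220 x 180 x 28 mm; origin under its middle, x away from the robot at yaw 0, y left, z up. Four keys in a row along y at x = -70 mm. A 20 mm column, 410 mm high, stands at x = +60 mm; from its top a spring arm runs to the right (-y) and back to the lamp head.
- lamp_head: the lamp's head, fixed to the lamp: white ring 160 mm across and 30 mm thick around the clear lens; origin at lens, its z axis along the lens axis away from the working point; not to be touched
- lens (a point): middle of the near face of the lens, in the lamp head; the lens (120 mm across, LEDs around it) looks towards the robot's side and 35 degrees below the horizontal. It lies 99 mm in x, -290 mm in y and 298 mm in z from lamp, in the lamp's axes.
- focus (a point): the lamp's working point in free air: 170 mm out from lens along the lens axis, on the robot's side and below (139 mm horizontally, 98 mm lower), about 200 mm above the bench. Nothing marks it.
- key_power_top (a point): top centre of the green key (22 mm across, leftmost: +54 mm in the lamp's y)
- key_colour_top (a point): top centre of the blue key (+18 mm in the lamp's y)
- key_bright_top (a point): top centre of the white key (-18 mm in the lamp's y)
- key_dim_top (a point): top centre of the red key (rightmost, -54 mm in the lamp's y); not to be pressed
- key_power (a joint): travel of the green key in m: 0 up, 0.005 fully down; sprung, fully down takes 4 N; counts as pressed past 0.0035
- key_colour (a joint): travel of the blue key, as the green one
- key_bright (a joint): travel of the white key, as the green one
- key_dim (a joint): travel of the red key, as the green one
- tray: blue bearing tray, loose, 190 x 84 x 12 mm, about 0.22 kg. Origin under its middle, x along its length, z up. Two round pockets, 48 mm across and 4 mm deep, at x = +65 and -65 mm. In its middle stands a wooden rib to carry it by: 44 mm long along x, 16 mm thick along y, top 53 mm above the tray's underside.
- rib_top (a point): middle of the top of the tray's rib, 53 mm above the tray's underside
- pocket_a (a point): middle of the tray's +x pocket, at the height of the ball's centre (20.5 mm above the tray's underside)
- pocket_b (a point): middle of the tray's -x pocket, likewise
- ball_center (a point): centre of the loose steel ball, 25 mm diameter, 64 g, in one of the two pockets (either one); it can roll about 15 mm from the pocket's middle before it meets the rim
- race: loose brass bearing ring, 36 mm outer and 24 mm inner diameter, 12 mm high, 45 g, lying in the other pocket; origin in the middle of its underside
- cup: white cup, 74 mm across, 95 mm high, origin in the middle of its underside; bystander
- glue: yellow glue bottle with a red cap, 52 mm across, 130 mm high, origin in the middle of its underside; bystander
- spanner: steel spanner lying flat, 150 mm long, about 10 mm thick; bystander

How it is judged:
By the outcome, as a careful person would: the job done as asked, in the order asked, and still so for the second after the job is handed in, while the arm keeps its last pose, push and grip.
It also fails if it takes over 69 s, if anything falls off the work surface, if the arm or the gripper's body presses on something with over 40 N, if the wrist force passes 120 N, or if a joint passes its speed limit or range.

ROBOT

A 6-joint arm with a two-finger parallel gripper is mounted at the origin on the work surface. World frame = base frame: x ahead of the robot, y to its left, z up, the work surface at z = 0. Lengths are in m, angles in degrees, forces in N, time in s.
With the tool pointing down it reaches from about 0.35 to 0.95 m from the base axis. Payload 17.4 kg.
Tool frame: the origin (TCP) lies on the centre line of the jaws, within the pads' length; the fingertips stand 22 mm ahead of it and the grasp point (between the pads) lies 3 mm ahead of it; z points along the fingers, y is the line along which they close (so a half turn about z gives the same grasp; the last joint's range is limited). The gripper opens to 93 mm and grips with 3 to 60 N. Pads are 15 mm wide; open, the fingers measure 128 mm over their backs; the gripper's body (75 mm by 188 mm) begins 65 mm behind the grasp point.
Start: joints at [66.245, 6.646, 82.598, -0, 90.757, -2.166], TCP at [0.248, 0.628, 0.241] pointing down, gripper open.
Joint ranges: [-162.19, 162.19], [-47.58, 125.68], [4.15, 143.07], [-65.23, 245.23], [0.69, 171.88], [-170.13, 170.13]. Speed limits (degrees/s): [108.29, 108.29, 127.2, 180, 180, 180].

INTERFACE

Orientations are given as [roll, pitch, yaw] about the fixed x, y, z axes, in that order (R = Rz(yaw) Ry(pitch) Rx(roll)).
In Python, from bench import robot, solver, status, capture, camera_model gives the robot as it stands (robot), with the cameras as plain functions, the kinematics (solver) and the readings (status). Calls block until the motion is done:
- robot.move_to(position, orientation): joint-space move of the TCP to a pose.
- robot.move_linear(position, ori=None, max_speed=0.15, stop_force=None): straight line of the TCP; ori=None keeps the orientation; max_speed is the mean speed in m/s. With stop_force (N) it stops when the force on the tool has changed by that much, and returns True; else False.
- robot.set_joints(angles): joint-space move.
- robot.command_gripper(opening, f_grip=None): finger opening in m; f_grip is the grip in N (None keeps the last); returns when the fingers have stopped.
- robot.wait(seconds).
- solver.ik(position, orientation): joint angles nearest the present ones, or None.
- status.observe(): the state.
- capture(name): name is "side" or "top" or "wrist"; returns the picture (480x640x3 uint8, blue, green, red); there is no depth.
- camera_model(name): a dict with "camera_matrix" (3x3 intrinsics, pixels), "R" (3x3) and "t" (3): a world point X has camera coordinates R X + t. Camera axes: x right, y down, z forward; pixel columns grow to the right and rows downward; lengths in m; the calibration is good to about 2 mm. A picture is of the moment at which its call begins: read the wrist's pose just before it. camera_model takes no time and is no camera call; for the wrist camera it gives the pose at the moment of the call.
A pose or a line that the arm cannot do raises robot.PlanningError and nothing moves.
- robot.finish_job(): hands the job in; it is judged then, once.
The state is a dict: "time_s": time; "joint_pos": joint angles; "joint_vel": joint speeds; "tau": joint torques, N m; "ee_pos": TCP position; "orientation": TCP orientation; "force": force on the tool from outside, world axes, zero at the start; "ft_torque": the same for the moment, N m; "width": finger opening in m; "gripper_force": force on a finger pad.
Only numpy, scipy, OpenCV 4.12 (cv2) and the standard library are available. Lean on these libraries where they do the work, as an engineer would, in place of code of your own. Each camera call takes 0.05 s, during which the arm holds its last target. There are 200 camera calls.

## Working session

There is one attempt and no reset: what is moved stays moved. The work goes in short steps, each a Python script; the robot and the scene stay as the last script left them, time stands still between calls to the robot, and variables do not carry over. Pictures are saved under pics/ and viewed, at most 10 in all, crops included, and the job is handed in when it is done.

```bash
ls; mkdir -p pics; python3 - <<'E'
from bench import robot, solver, status, capture, camera_model
import cv2,numpy as np
np.set_printoptions(precision=4,suppress=True)
for n in("side","top"):
    cv2.imwrite(f"pics/{n}0.png",capture(n)); m=camera_model(n); print(n,m["camera_matrix"],m["R"],m["t"], -m["R"].T@m["t"])
s=status.observe(); print(s)
E
```

```text
bench.py
pics
side [[607.1823   0.     323.7748]
 [  0.     607.1823 235.3916]
 [  0.       0.       1.    ]] [[ 0.8688 -0.495   0.0105]
 [-0.2486 -0.4545 -0.8554]
 [ 0.4282  0.7405 -0.5179]] [-0.5125  0.3205  1.1994] [ 0.0114 -0.9962  0.9008]
top [[542.5764   0.     323.5544]
 [  0.     542.5764 243.531 ]
 [  0.       0.       1.    ]] [[ 0.0178 -0.9998 -0.001 ]
 [-0.9813 -0.0173 -0.1915]
 [ 0.1914  0.0043 -0.9815]] [-0.0015  0.6105  1.404 ] [0.3304 0.0029 1.495 ]
{'time_s': 0.1, 'joint_pos': array([66.2452,  6.6712, 82.6301, -0.0006, 90.7572, -2.1646]), 'joint_vel': array([ 0.0599, -0.217 , -0.0738,  0.0591, -0.0994,  0.0209]), 'tau': array([  0.0027, -72.2893, -62.3863,   0.0783,   0.0228,  -0.0001]), 'ee_pos': array([0.2483, 0.6275, 0.24  ]), 'orientation': array([-179.9415,   -0.0016,  158.4098]), 'force': array([-0.4231, -0.1723, -0.2594]), 'ft_torque': array([ 0.0232,  0.0299, -0.0251]), 'gripper_force': 0.0, 'width': 0.09312954895332778}
```

View pics/side0.png

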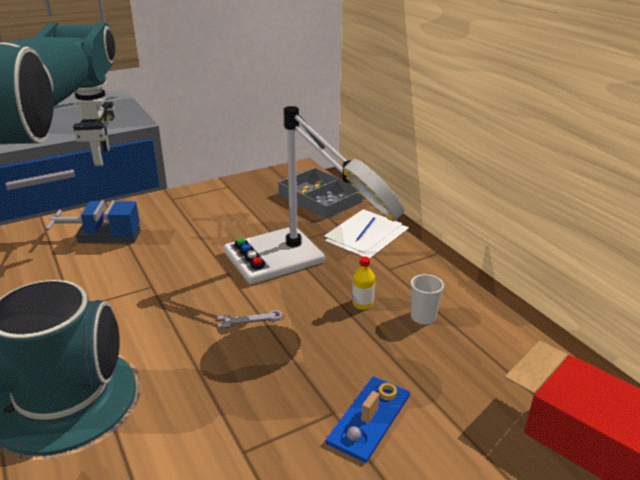

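View pics/top0.png

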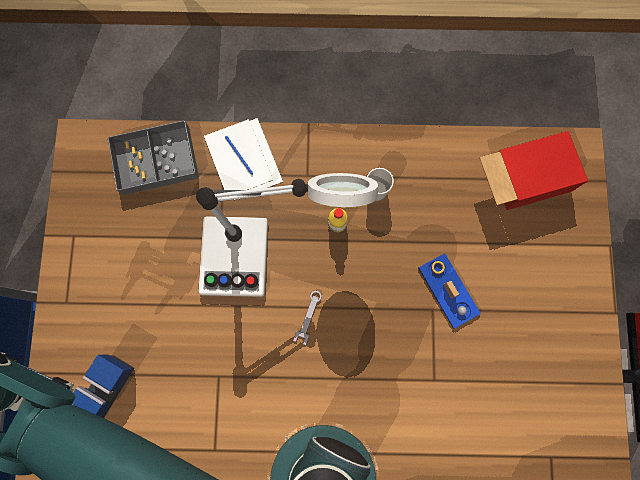

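The side view shows the lamp keys near (240–258, 243–262) and the tray near (370, 418) with the ball at (354, 434). The top view shows keys at (211…250, 281), the tray centred near (449, 291), the ball at (461, 310) and the ring at (438, 268). I'll take enlarged crops of both.

```bash
python3 - <<'E'
import cv2,numpy as np
t=cv2.imread("pics/top0.png");s=cv2.imread("pics/side0.png")
def c(im,x,y,w=80,h=60): return cv2.resize(im[y:y+h,x:x+w],(400,300),interpolation=cv2.INTER_CUBIC)
a=np.vstack([np.hstack([c(t,192,240),c(t,410,250,106,80)]),np.hstack([c(s,222,225),c(s,315,375,120,90)])])
cv2.imwrite("pics/crop0.png",a)
E
```

```text
(no output)
```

View pics/crop0.png

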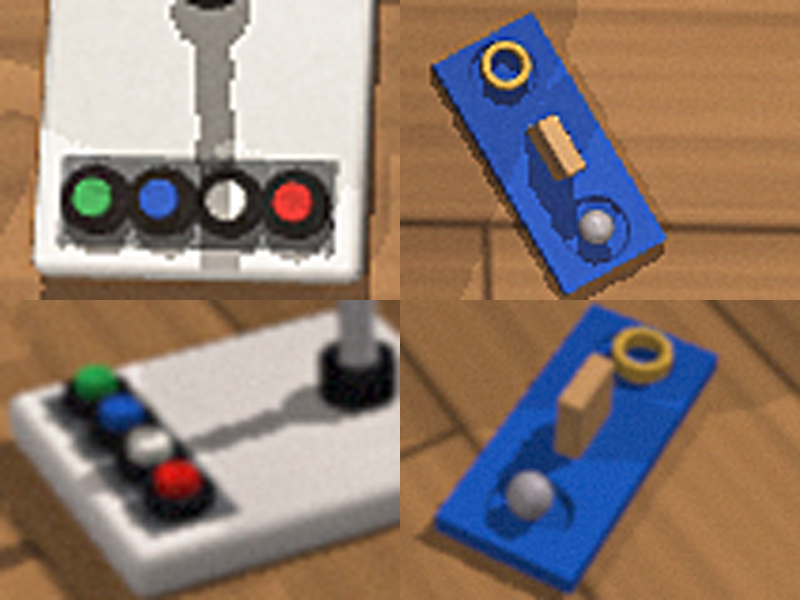

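The crops show that the ball is in the tray's near (robot-side) pocket and the ring is in the far one. Next I'll fit the lamp and tray poses to these pixels in both views.

```bash
cat > h.py <<'E'
import numpy as np,cv2
from scipy.optimize import least_squares
np.set_printoptions(precision=4,suppress=True)
def proj(m,X):
    c=np.atleast_2d(X)@m["R"].T+m["t"]; p=c@m["camera_matrix"].T; return p[:,:2]/p[:,2:]
def place(x,y,yaw,P):
    c,s=np.cos(yaw),np.sin(yaw); P=np.array(P,float)
    return np.c_[x+c*P[:,0]-s*P[:,1],y+s*P[:,0]+c*P[:,1],P[:,2]]
def ray(m,uv,z):
    d=m["R"].T@np.linalg.solve(m["camera_matrix"],[*uv,1]);o=-m["R"].T@m["t"];return o+d*(z-o[2])/d[2]
E
python3 - <<'E'
from h import *; from bench import robot, solver, status, capture, camera_model
T,S=camera_model("top"),camera_model("side")
f=lambda a,x,y,k:(np.array(a)+.5)/k-.5+[x,y]
kt=f([[93,197],[158,199],[224,200],[293,202]],192,240,5); ks=f([[96,83],[122,112],[150,146],[178,180]],222,225,5)
ys=[.054,.018,-.018,-.054]
L=lambda p:place(p[0],p[1],p[2],[[-.07,y,p[3]] for y in ys])
r=least_squares(lambda p:np.r_[(proj(T,L(p))-kt).ravel(),(proj(S,L(p))-ks).ravel()],[.5,.2,0,.036])
print("lamp",r.x[:2],np.degrees(r.x[2]),r.x[3],r.fun.round(1))
tt=f([[32,65],[132,13],[265,242]],410,250,400/106); ts=f([[192,3],[317,55],[170,280],[37,215]],315,375,400/120)
C=lambda p:place(*p,[[-.095,-.042,.012],[-.095,.042,.012],[.095,.042,.012],[.095,-.042,.012]])
# ball end = +x (towards robot, right); order: far-left, far-right, near-right, near-left
def e(p):
    c=C(p); return np.r_[(proj(T,c[[0,1,2]])-tt).ravel(),(proj(S,c)-ts).ravel()]
q=least_squares(e,[.46,-.25,np.radians(-120)])
print("tray",q.x[:2],np.degrees(q.x[2]),q.fun.round(1))
bt=f([[196,226]],410,250,400/106)[0];bs=f([[130,196]],315,375,400/120)[0]
print("ball",ray(T,bt,.0205),ray(S,bs,.0205),"pockets",place(*q.x,[[.065,0,0],[-.065,0,0]]))
x,y,w=r.x[:3]
print("keys",L(r.x)); print("lens,focus",place(x,y,w,[[.099,-.29,.298],[.099-.139,-.29,.298-.0975]]))
# spanner/glue/cup
for n,uv,z in(("spA",(316,295),.01),("spB",(300,341),.01),("glue",(338,213),.13),("cup",(380,180),.095)):print(n,ray(T,uv,z))
E
```

```text
lamp [0.581  0.2591] -0.33302711145196423 0.04199855888282309 [-0.2 -0.1  0.2 -0.2  0.3 -0.1 -0.1 -0.2 -0.2 -0.2 -0.1  0.3 -0.2  0.
 -0.1 -0. ]
tray [ 0.497  -0.3372] -150.5043846833486 [ 0.4 -0.1  0.  -0.6  0.8 -0.8 -0.2 -0.3  0.  -0.2  0.   0.3 -1.1 -0.2]
ball [ 0.4428 -0.3669  0.0205] [ 0.4423 -0.3685  0.0205] pockets [[ 0.4404 -0.3692  0.    ]
 [ 0.5536 -0.3052  0.    ]]
keys [[0.5113 0.3135 0.042 ]
 [0.5111 0.2775 0.042 ]
 [0.5109 0.2415 0.042 ]
 [0.5107 0.2055 0.042 ]]
lens,focus [[ 0.6783 -0.0315  0.298 ]
 [ 0.5393 -0.0307  0.2005]]
spA [0.4761 0.0276 0.01  ]
spB [0.3514 0.0682 0.01  ]
glue [ 0.6779 -0.027   0.13  ]
cup [ 0.7802 -0.1396  0.095 ]
```

```bash
python3 - <<'E'
from h import *; from bench import robot, solver, status, capture, camera_model
O=[180,0,180]
robot.command_gripper(0,10)
keys=[(.5113,.3135),(.5111,.2775),(.5109,.2415)]
robot.move_to([*keys[0],.12],O)
for i,k in enumerate(keys):
    robot.move_linear([*k,.074],O,.12); robot.wait(.2); f0=status.observe()["force"]
    a=robot.move_linear([*k,.056],None,.015,stop_force=1.0); s=status.observe(); 
    print(i,a,"contact",s["ee_pos"],s["force"]-f0)
    b=robot.move_linear([*k,s["ee_pos"][2]-.009],None,.02,stop_force=8); s=status.observe()
    robot.wait(.15);s2=status.observe()
    print("  deep",b,s["ee_pos"],s["force"]-f0,s2["ee_pos"][2],s2["force"]-f0)
    if i==1: cv2.imwrite("pics/press.png",capture("side"))
    robot.move_linear([*k,.078],None,.1)
    print(status.observe()["time_s"])
    if i==0:
        cv2.imwrite("pics/k.png",np.hstack([capture("side")[60:300,200:440],capture("top")[140:380,170:410]])); 
        if s2["ee_pos"][2]>.0605: break
E
```

```text
0 True contact [0.5113 0.3135 0.07  ] [1.5612 0.1079 1.9362]
  deep True [0.5113 0.3135 0.0662] [-2.4871 -2.0092  8.428 ] 0.06613193600692463 [-2.6263 -1.7842 10.8661]
5.1083
```

View pics/k.png

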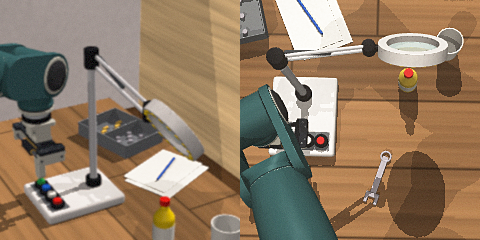

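The view shows the gripper just above the keys after the first press, and lamp state can't be seen. I'll probe the green key lightly, staying below its press threshold, to check the spring ramp.

```bash
python3 - <<'E'
from h import *; from bench import robot, solver, status, capture, camera_model
k=(.5113,.3135)
robot.wait(.3)
def F():
    v=[]
    for _ in range(5): robot.wait(.03); v.append(status.observe()["force"])
    return np.mean(v,0)
f0=F(); print(f0)
for z in(.0725,.0715,.0705,.0695,.0687):
    robot.move_linear([*k,z],None,.02); robot.wait(.1); print(status.observe()["ee_pos"][2],F()-f0)
robot.move_linear([*k,.078],None,.1); print(status.observe()["time_s"],status.observe()["width"])
E
```

```text
[-0.1726  0.0013 -0.0455]
0.07254696519174847 [-0.2007 -0.0463  0.2691]
0.07147487665793824 [ 0.0685 -0.2959 -0.021 ]
0.07060431058221475 [0.6205 0.3948 1.5745]
0.0695612881654881 [1.2512 0.0609 1.9025]
0.06872820174988079 [0.8749 0.4098 1.9825]
8.6833 0.0006077923846377136
```

The spring ramp starts at TCP z≈0.071 and the first press bottomed out at 0.0661, so green went fully down. Next are blue and white.

```bash
python3 - <<'E'
from h import *; from bench import robot, solver, status, capture, camera_model
for k in[(.5111,.2775),(.5109,.2415)]:
    robot.move_linear([*k,.076],None,.1); robot.wait(.15); f0=status.observe()["force"]
    b=robot.move_linear([*k,.0645],None,.025,stop_force=8); robot.wait(.15); s=status.observe()
    print(b,s["ee_pos"],s["force"]-f0)
    robot.move_linear([*k,.080],None,.1)
print(status.observe()["time_s"])
robot.move_linear([.5109,.2415,.15],None,.2)
O=[180,0,29.5]
print(solver.ik([.497,-.3372,.16],O), solver.ik([.474,-.031,.23],[180,0,179.7]))
E
```

```text
True [0.5113 0.2779 0.0662] [-1.7985 -2.2089  7.7294]
True [0.5111 0.2419 0.0662] [-2.2929 -0.5582  7.6916]
11.75
[-36.5891  -0.6942  97.7434  -0.      82.9508  23.9109] [ -6.8191 -18.8032 107.0523   0.      91.7509 -96.5191]
```

```bash
python3 - <<'E'
from h import *; from bench import robot, solver, status, capture, camera_model
robot.move_to([.40,.10,.22],[180,0,120])
robot.command_gripper(.06,10)
robot.move_to([.40,-.10,.22],[180,0,70])
robot.move_to([.48,-.31,.25],[180,0,29.5]); robot.wait(.3)
m=camera_model("wrist"); im=capture("wrist"); s=status.observe()
print(s["time_s"],s["width"],s["ee_pos"])
P=(.497,-.3372,np.radians(-150.5))
for p,c in((place(*P,[[-.095,-.042,.012],[-.095,.042,.012],[.095,.042,.012],[.095,-.042,.012]]),(0,255,255)),(place(*P,[[-.022,-.008,.053],[-.022,.008,.053],[.022,.008,.053],[.022,-.008,.053]]),(0,0,255))):
    uv=proj(m,p); print(uv.round()); cv2.polylines(im,[uv.astype(np.int32)],True,c,1)
cv2.imwrite("pics/w.png",im); np.savez("w.npz",**m)
E
```

```text
16.2083 0.05986821291147906 [ 0.48   -0.3094  0.2503]
[[313. 118.]
 [394. 118.]
 [385. 287.]
 [314. 287.]]
[[347. 195.]
 [364. 195.]
 [362. 238.]
 [346. 238.]]
```

View pics/w.png

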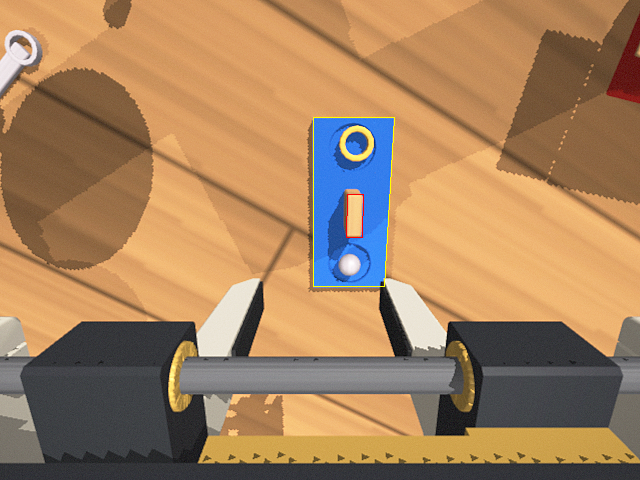

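The wrist view confirms the fit: the projected outlines sit on the tray (313–394, 118–287) and on the rib (355, 216). The ball is at (349, 265). Now I'll grasp and lift.

```bash
python3 - <<'E'
from h import *; from bench import robot, solver, status, capture, camera_model
c=(.497,-.3372);O=[180,0,29.5]
robot.move_to([*c,.10],O)
robot.move_linear([*c,.041],O,.08,stop_force=6)
robot.command_gripper(0,35); robot.wait(.1); s=status.observe(); print(s["ee_pos"],s["width"],s["gripper_force"],s["force"],s["orientation"])
robot.move_linear([*c,.08],None,.05)
robot.move_linear([.46,-.25,.2225],None,.10); robot.wait(.2)
s=status.observe(); print(s["time_s"],s["ee_pos"],s["width"],s["gripper_force"],s["force"])
cv2.imwrite("pics/l.png",np.hstack([capture("side")[100:480,200:560],capture("wrist")[0:380,200:560]]))
E
```

```text
[ 0.497  -0.3372  0.041 ] 0.01591747527293425 35.000125765800476 [ 0.2622 -0.9169  0.5549] [-179.9988   -0.0012   29.4988]
21.6167 [ 0.46   -0.2501  0.2223] 0.015829246883239643 34.99935328960419 [ 0.992  -0.2398 -3.341 ]
```

View pics/l.png

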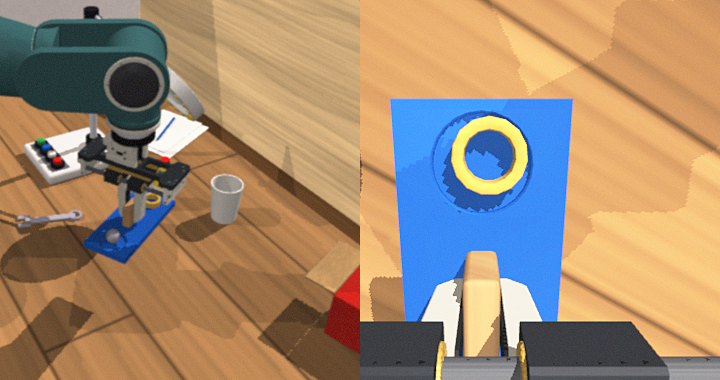

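The tray is held level with the ball and ring both in their pockets: ball at about (112, 237) in the left half, ring at (490, 155) in the right half. Next is a slow carry to the working point with a half-turn, so the ball end faces the lens and the gripper stays on the robot side.

```bash
python3 - <<'E'
from h import *; from bench import robot, solver, status, capture, camera_model
robot.move_linear([.4735,-.031,.221],[180,0,179.7],.045); robot.wait(.6)
s=status.observe(); print(s["time_s"],s["ee_pos"],s["orientation"],s["joint_pos"],s["force"])
S=camera_model("side");T=camera_model("top")
a=capture("side");b=capture("top");cv2.imwrite("pics/fs.png",a);cv2.imwrite("pics/ft.png",b)
w=capture("wrist")
for m,n in((S,"side"),(T,"top")): print(n,proj(m,[[.5393,-.0307,.2005],[.6783,-.0315,.298]]))
u,v=proj(S,[.5393,-.0307,.2005])[0].astype(int); 
A=cv2.resize(a[v-40:v+40,u-40:u+40],(400,400),interpolation=cv2.INTER_CUBIC)
u2,v2=proj(T,[.5393,-.0307,.2005])[0].astype(int)
B=cv2.resize(b[v2-40:v2+40,u2-40:u2+40],(400,400),interpolation=cv2.INTER_CUBIC)
print(u,v,u2,v2); cv2.imwrite("pics/f.png",np.vstack([np.hstack([A,B]),np.hstack([a[u*0+120:320,150:550],cv2.resize(w,(400,300))[:200]])]))
E
```

```text
27.3417 [ 0.4735 -0.031   0.221 ] [-179.9996   -0.0008  179.7014] [ -6.8246 -18.7391 107.8313  -0.0004  90.9086 -96.526 ] [ 0.0105 -0.8212 -2.4336]
side [[311.3577 248.8462]
 [367.9774 194.3496]]
top [[339.5274 261.511 ]
 [341.8077 194.732 ]]
311 248 339 261
```

View pics/f.png

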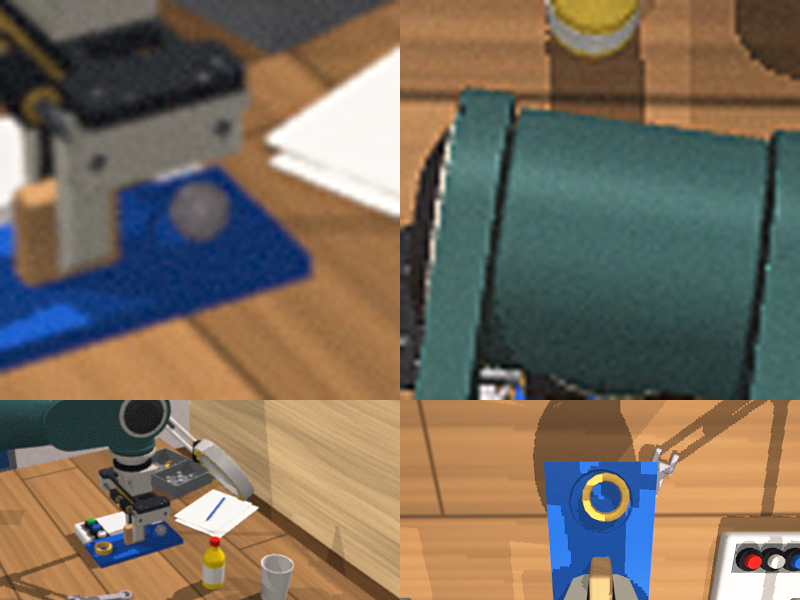

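The side crop shows the ball at about full-frame (310.6, 249.8) and the ideal projection is (311.4, 248.8). The view from the lens is unobstructed and both parts are in their pockets. I'll compute the correction and check the lamp head estimate by overlaying its projected ring on the first pictures.

```bash
python3 - <<'E'
from h import *; from bench import robot, solver, status, capture, camera_model
S=camera_model("side");T=camera_model("top")
uv=(np.array([199,211.5])+.5)/5-.5+[271,208]; print("ball",uv,ray(S,uv,.2005))
w=np.radians(-.333);d=np.array([np.cos(w)*np.cos(.6109),np.sin(w)*np.cos(.6109),np.sin(.6109)]) # towards far side
L=np.array([.6783,-.0315,.298]); h=np.array([-np.sin(w),np.cos(w),0]); v=np.cross(d,h)
t=np.linspace(0,2*np.pi,60)
out=[]
for n,m,(x,y) in(("side",S,(320,140)),("top",T,(295,150))):
    im=cv2.imread(f"pics/{n}0.png")[y:y+90,x:x+100]; im=cv2.resize(im,None,fx=4,fy=4,interpolation=cv2.INTER_CUBIC)
    for r,k,c in((.08,0,(0,0,255)),(.06,0,(0,255,0)),(.08,.03,(255,0,0))):
        p=proj(m,L+k*d+r*(np.cos(t)[:,None]*h+np.sin(t)[:,None]*v))
        cv2.polylines(im,[(((p-[x,y])+.5)*4-.5).astype(np.int32)],True,c,1)
    out.append(im)
cv2.imwrite("pics/ring.png",np.hstack(out))
E
```

```text
ball [310.4 249.9] [ 0.5355 -0.0334  0.2005]
```

View pics/ring.png

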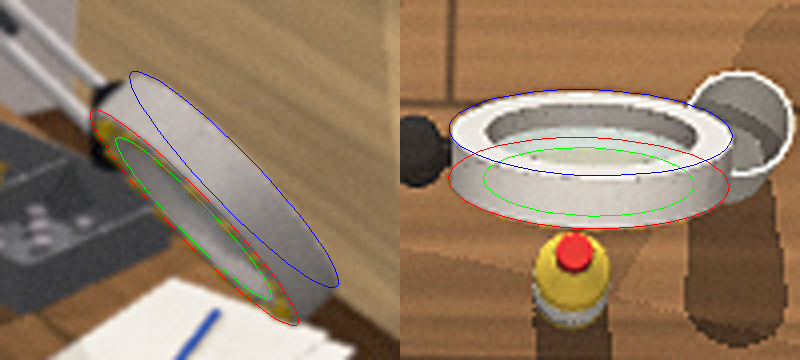

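The overlay matches the lamp head in both views, so the working point holds to about 1–2 mm. I'll shift the tray gently by (+3.8, +2.7) mm and check again.

```bash
python3 - <<'E'
from h import *; from bench import robot, solver, status, capture, camera_model
robot.move_linear([.4773,-.0283,.221],None,.006); robot.wait(1.0)
s=status.observe(); print(s["time_s"],s["ee_pos"],s["orientation"],s["width"],np.abs(s["joint_vel"]).max())
a=capture("side"); robot.wait(1.5); b=capture("side")
f=lambda a:cv2.resize(a[228:268,291:331],(400,400),interpolation=cv2.INTER_CUBIC)
cv2.imwrite("pics/f2.png",np.hstack([f(a),f(b)]))
E
```

```text
29.4167 [ 0.4773 -0.0283  0.221 ] [-179.9999   -0.0035  179.7015] 0.016112274790086527 0.15588860367012042
```

View pics/f2.png

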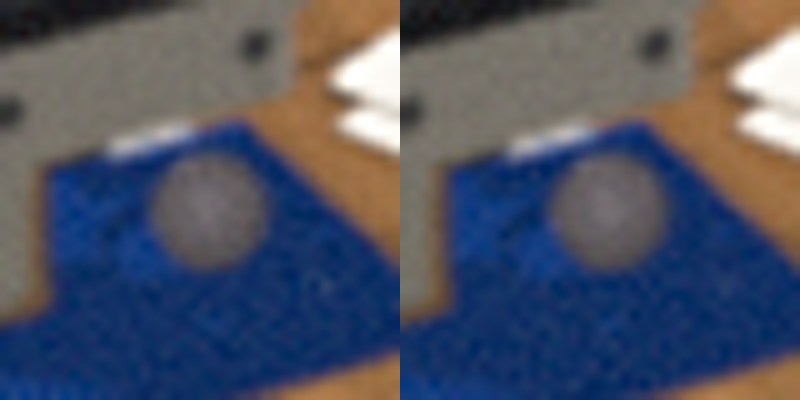

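The ball is at (311.4, 248.7) against a target of (311.4, 248.8), and it is in the same place in both pictures, so I'm handing the job in.

```bash
python3 -c "
from bench import robot, solver, status, capture, camera_model
print(robot.finish_job())"
```

```text
the job is handed in; nothing more can be done
None
```

I pressed green, blue and white in that order, each to the end of its travel and without going to the red key, and handed the job in at about 31 s with the tray held level and still and the ball within about 2 mm of the working point by the side camera; the lamp's own on/daylight state could not be seen in the pictures.

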